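Make up two caster orders from the counter stock

ROBOT

A 7-joint arm with a two-finger parallel gripper is mounted at the origin on the work surface. World frame = base frame: x ahead of the robot, y to its left, z up, the work surface at z = 0. Lengths are in m, angles in rad, forces in N, time in s.
With the tool pointing down it reaches from about 0.425 to 0.875 m from the base axis. Payload 8.4 kg.
Tool frame: the origin (TCP) lies midway between the tips of the shut fingers; the grasp point (between the pads) lies 19 mm behind it; z points along the fingers, y is the line along which they close (so a half turn about z gives the same grasp; the last joint's range is limited). The gripper opens to 87 mm and grips with 3 to 60 N. Pads are 19 mm wide; open, the fingers measure 117 mm over their backs; the gripper's body (75 mm by 190 mm) begins 51 mm behind the grasp point.
Start: joints at [-1.202, 0.333, 0.04, 1.465, -0.013, 1.343, -0.059], TCP at [0.293, 0.58, 0.2] pointing down, gripper open.
Joint ranges: [-2.58, 2.58], [-0.38, 2.09], [-1.3, 1.39], [0.25, 2.4], [-1.5, 4.64], [0.08, 2.09], [-2.65, 2.65]. Speed limits (rad/s): [2.22, 2.22, 2.79, 2.79, 3.14, 3.14, 3.14].

INTERFACE

Orientations are given as a 3x3 rotation matrix whose columns are the frame's x, y, z axes.
In Python, from workcell import observe, imaging, job_done gives the robot as it stands.
- The arm moves only by the tool drive_tool, never from a script. Its argument "moves" is one flat list of numbers, 5 for each row, row after row: the shift along the tool's x, y, z in m, then the turn about the tool's z in degrees, then the gripper command: -1 is fully open, 1 is shut, values between are in proportion. A call has exactly 8 rows; each row is the pose to reach, as a shift and turn from the pose commanded when the call began, along the tool's axes at that moment; what a row does not reach only later rows make up. A row lasts 1/8 s, in which the tool goes at most 62.5 mm and 10.7 degrees, less where a joint would pass 70% of its speed; a pose out of reach is approached as far as the arm can. A call with a gripper value outside its range is refused whole. The fingers move at their own pace and stop on an object; the grip force is fixed at half the most. Time passes only in rows, so rows that repeat a pose let the fingers close, or fill a call up. It gives the time, the measured TCP pose, the force, the opening and the grip force at its end, in the units of the state.
- observe(): the state, without advancing time (a new reading comes with each control period).
- imaging.grab_frame(name): name is "scene" or "side" or "wrist"; returns the picture (400x640x3 uint8, blue, green, red); there is no depth.
- imaging.camera_model(name): a dict with "fx", "fy", "cx", "cy" (pixels), "origin" and "rotation" of the camera in the world; the wrist camera has in their place "hand_eye" (4x4, takes a point from camera to tool coordinates, whose origin is the TCP and whose axes are the flange's). Camera axes: x right, y down, z forward; pixel columns grow to the right and rows downward; lengths in m; the calibration is good to about 2 mm. The wrist camera is an equidistant fisheye: a pixel r from the principal point sees the ray r / f radians off the axis. A picture is of the moment at which its call begins: read the wrist's pose just before it. camera_model takes no time and is no camera call.
- job_done(): hands the job in; it is judged then, once.
The state is a dict: "time_s": time; "q": joint angles; "qvel": joint speeds; "joint_efforts": joint torques, N m; "tool_pos": TCP position; "orientation": TCP orientation; "wrist_force": force on the tool from outside, world axes, zero at the start; "ft_torque": the same for the moment, N m; "finger_gap": finger opening in m; "finger_force": force on a finger pad.
Only numpy, scipy, OpenCV 4.12 (cv2) and the standard library are available. Lean on these libraries where they do the work, as an engineer would, in place of code of your own. Each camera call takes 0.05 s, during which the arm holds its last target. There are 200 camera calls.

TASK

Make up the two caster orders. In the three-cell tray put the largest wheel flat in the widest cell, the fork upright on its plate in the middle cell and the plain sleeve standing in the narrowest cell; in the two-cell tray put the smallest wheel flat in the wider cell and the threaded stem upright on its flange in the narrower cell. Leave the middle-sized wheel and the wrench where they are.

Things in the scene. Friction and masses are not known exactly. Their poses are not given: they have to be found in the camera images.
- large_wheel: Largest of the three wheels: wheel lying flat, black rubber tyre with a grey hub and a dark bore spot, solid; 60 mm diameter, 28 mm high. Origin: centre of its underside, z up along its axis. Any yaw is alike. Stands on the counter (z = 0) in the middle stock area. About 0.16 kg.
- middle_wheel: Middle-sized wheel, not ordered, stays where it is: wheel lying flat, black rubber tyre with a grey hub and a dark bore spot, solid; 49 mm diameter, 25 mm high. Origin: centre of its underside, z up along its axis. 
- small_wheel: Smallest of the three wheels: wheel lying flat, black rubber tyre with a grey hub and a dark bore spot, solid; 38 mm diameter, 22 mm high. Origin: centre of its underside, z up along its axis. Any yaw is alike. About 0.07 kg.
- fork: Steel caster fork standing upside down on its square mounting plate (48 x 48 x 4 mm), with two flat legs pointing up; 56 mm high overall. The legs are upright plates 28 mm wide along x and 4 mm thick, rising from 16 mm to 56 mm height, with outer faces at y = +20 and -20 mm (40 mm over both legs). Grasp it across both legs, along its y. Origin: centre of the plate's underside, x and y along the plate's edges, z up. About 0.18 kg.
- stem: Steel threaded stem standing on a round flange: flange 30 mm diameter, 7 mm thick, at the bottom; stud 14 mm diameter above it, 54 mm high overall. Grasp it by the stud. Origin: centre of its underside, z up along its axis. About 0.10 kg.
- sleeve: Plain steel tube standing on end: 28 mm outer diameter, 16 mm bore, 36 mm high. Origin: centre of its underside, z up along its axis. About 0.09 kg.
- tray_three: Shallow grey metal order tray with three cells in a row along its x, fixed to the counter. Outside 222 x 96 mm; floor 3 mm thick; walls 4 mm thick, their top 11 mm above the counter. Inside, every cell measures 88 mm along y. Along x: widest cell 88 mm long, centre at x = -63 mm; middle cell 70 mm long, centre at x = +20 mm; narrowest cell 48 mm long, centre at x = +83 mm; all centres at y = 0. Origin: centre of its underside, z up. Its x points roughly away from the robot.
- tray_two: Shallow grey metal order tray with two cells in a row along its x, fixed to the counter. Outside 126 x 74 mm; floor 3 mm thick; walls 4 mm thick, their top 11 mm above the counter. Inside, each cell measures 66 mm along y. Along x: wider cell 66 mm long, centre at x = -26 mm; narrower cell 48 mm long, centre at x = +35 mm; centres at y = 0. Origin: centre of its underside, z up. Its x points roughly away from the robot.
- wrench: Open-ended steel wrench, 140 mm long, lying along its x on the counter between the two columns of stock; to be left alone. A loose hex nut (24 mm across, 9 mm high) lies beyond it. Origin: centre of its underside.
Things that resemble listed ones, but are neither listed nor needed, are in the scene too. Leave any red or yellow look-alike of the fork alone.

How it is judged:
At the end, for the whole second after the job is handed in: Each of the five things wholly within its named cell (9 to 14 mm of room either way along the tray), underside within 3 mm of the tray floor, within 0.1 rad of upright, released and at rest; middle-sized wheel and wrench within 25 mm of their starts (x of large_wheel in the frame of tray_three between -0.079 and -0.047 m and y of large_wheel in the frame of tray_three between -0.016 and 0.016 m and ((z of large_wheel in the frame of tray_three between 0 and 0.006 m and angle between large_wheel's own z axis and vertical below 0.1 rad) or (z of large_wheel in the frame of tray_three between 0.028 and 0.034 m and angle between large_wheel's own z axis and vertical above 3.04 rad)) and linear speed of each of large_wheel, fork, sleeve, small_wheel, stem below 0.02 m/s and angular speed of each of large_wheel, fork, sleeve, small_wheel, stem below 0.2 rad/s and x of fork in the frame of tray_three between 0.007 and 0.033 m and y of fork in the frame of tray_three between -0.022 and 0.022 m and z of fork in the frame of tray_three between 0 and 0.006 m and angle between each of fork, stem's own z axis and vertical below 0.1 rad and x of sleeve in the frame of tray_three between 0.071 and 0.095 m and y of sleeve in the frame of tray_three between -0.032 and 0.032 m and ((z of sleeve in the frame of tray_three between 0 and 0.006 m and angle between sleeve's own z axis and vertical below 0.1 rad) or (z of sleeve in the frame of tray_three between 0.036 and 0.042 m and angle between sleeve's own z axis and vertical above 3.04 rad)) and x of small_wheel in the frame of tray_two between -0.042 and -0.01 m and y of small_wheel in the frame of tray_two between -0.016 and 0.016 m and ((z of small_wheel in the frame of tray_two between 0 and 0.006 m and angle between small_wheel's own z axis and vertical below 0.1 rad) or (z of small_wheel in the frame of tray_two between 0.022 and 0.028 m and angle between small_wheel's own z axis and vertical above 3.04 rad)) and x of stem in the frame of tray_two between 0.024 and 0.046 m and y of stem in the frame of tray_two between -0.02 and 0.02 m and z of stem in the frame of tray_two between 0 and 0.006 m and distance of each of middle_wheel, wrench from where it was at the start of the episode below 0.025 m); the robot touches nothing.
It fails at once if the middle-sized wheel is carried off or knocked away (more than 25 mm) (distance of middle_wheel from where it was at the start of the episode above 0.025 m).
It fails at once if the wrench is moved more than 25 mm (distance of wrench from where it was at the start of the episode above 0.025 m).
It also fails if it takes over 128 s, if anything falls off the work surface, if the arm or the gripper's body presses on something with over 40 N, if the wrist force passes 120 N, or if a joint passes its speed limit or range.

## Working session

There is one attempt and no reset: what is moved stays moved. The work goes in short steps, Python scripts to look and compute and a tool call to move; the robot and the scene stay as the last step left them, time stands still between calls to the robot, and variables do not carry over. Pictures are saved under pics/ and viewed, at most 14 in all, crops included, and the job is handed in when it is done.

Besides the shell and the picture viewer there is one more tool, called after "Emit:" by a JSON object that holds its "fn" and its "kwargs". drive_tool: Moves the arm, as the interface text tells. Its arguments: {"type":"object","properties":{"moves":{"type":"array"}},"required":["moves"]}

```bash
mkdir -p pics
python3 - <<'E'
from workcell import observe, imaging
import cv2, json
s=observe(); print(s)
for n in ("scene","side","wrist"):
    cv2.imwrite(f"pics/{n}0.png",imaging.grab_frame(n)); print(n,imaging.camera_model(n))
E
```

```text
{'time_s': 0.0, 'q': array([-1.20221454,  0.3339108 ,  0.0398419 ,  1.46626202, -0.01341289,
        1.34328843, -0.05850368]), 'qvel': array([-0.00088006, -0.00047061, -0.001672  ,  0.00111813, -0.00100105,
        0.00130611, -0.00050851]), 'joint_efforts': array([-1.94117041e-03, -6.56361508e+01,  1.33380722e+00, -4.03805637e+01,
       -5.99421677e-02,  4.47354396e-02,  1.40830612e-04]), 'tool_pos': array([0.29287095, 0.579723  , 0.19936344]), 'orientation': array([[-8.92573627e-01,  4.50901213e-01, -6.44919554e-04],
       [ 4.50901666e-01,  8.92572425e-01, -1.46754539e-03],
       [-8.60805880e-05, -1.60068762e-03, -9.99998715e-01]]), 'wrist_force': array([-0.00114056, -0.15513116,  0.41881266]), 'ft_torque': array([-0.01077181,  0.01090856, -0.01387293]), 'finger_force': 0.0, 'finger_gap': 0.08687328782299976}
scene {'fx': 392.5721348956738, 'fy': 392.5721348956738, 'cx': 318.3454921922538, 'cy': 192.87091194371104, 'origin': array([ 1.04056347, -0.43339088,  0.48486175]), 'rotation': array([[ 0.68504991,  0.44602077, -0.57599661],
       [ 0.72838222, -0.40537343,  0.55238729],
       [ 0.01288248, -0.79795855, -0.60257463]])}
side {'fx': 367.25660957230457, 'fy': 367.25660957230457, 'cx': 318.7701307672236, 'cy': 198.25748847935998, 'origin': array([ 0.36586147, -0.40019117,  0.57099642]), 'rotation': array([[ 0.88799237, -0.34627669,  0.30259215],
       [-0.45984761, -0.66418656,  0.58940341],
       [-0.00311902, -0.66253201, -0.74902711]])}
wrist {'fx': 309.70691628693146, 'fy': 309.70691628693146, 'cx': 322.24242634703984, 'cy': 195.05076126174322, 'hand_eye': array([[-1.00662364e-03, -9.66664535e-01, -2.56044263e-01,
         7.07272310e-02],
       [ 9.99999490e-01, -9.92654473e-04, -1.83793445e-04,
         6.74151597e-04],
       [-7.64968771e-05, -2.56044317e-01,  9.66665041e-01,
        -1.84662734e-01],
       [ 0.00000000e+00,  0.00000000e+00,  0.00000000e+00,
         1.00000000e+00]])}
```

View pics/scene0.png

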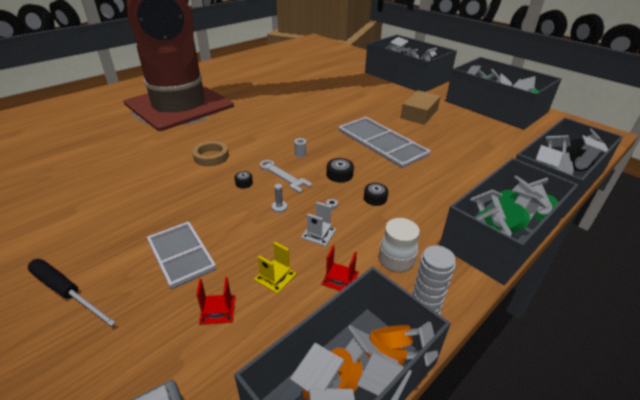

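View pics/side0.png

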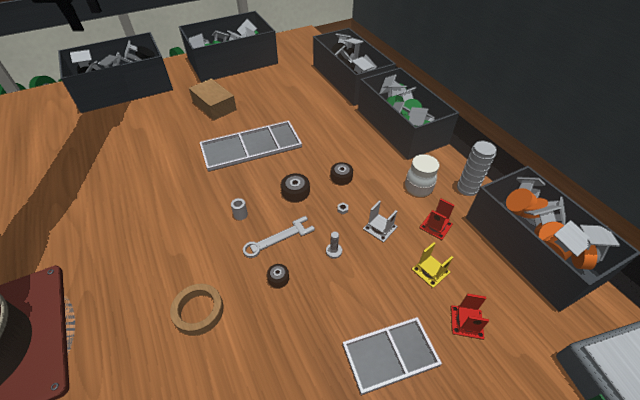

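The wheels in the side view are large (295,186), middle (342,172) and small (278,274). The stem is at (334,246), the sleeve at (239,208) and the grey fork at (380,222). Fork look-alikes are red (437,218), yellow (432,265) and red (470,318). tray_three is at (250,145) and tray_two at (392,355).

```bash
cat > h.py <<'E'
import numpy as np, cv2
from workcell import observe, imaging
def ray(name,uv,st=None):
    c=imaging.camera_model(name); uv=np.atleast_2d(np.asarray(uv,float))
    x=(uv[:,0]-c['cx'])/c['fx']; y=(uv[:,1]-c['cy'])/c['fy']
    if name!='wrist':
        return c['origin'], np.c_[x,y,np.ones(len(x))]@c['rotation'].T
    th=np.hypot(x,y)+1e-12
    d=np.c_[np.sin(th)*x/th,np.sin(th)*y/th,np.cos(th)]
    H=c['hand_eye']; R=st['orientation']
    return st['tool_pos']+R@H[:3,3], d@(R@H[:3,:3]).T
def plane(name,uv,z,st=None):
    o,d=ray(name,uv,st); return (o+d*((z-o[2])/d[:,2])[:,None])[:,:2]
def tri(a,b):  # two (name,uv) rays -> point, miss
    (o1,d1),(o2,d2)=[ray(n,u) for n,u in (a,b)]; d1=d1[0];d2=d2[0]
    s=np.linalg.lstsq(np.c_[d1,-d2],o2-o1,rcond=None)[0]; p,q=o1+s[0]*d1,o2+s[1]*d2
    return (p+q)/2,np.linalg.norm(p-q)
def blobs(mask,mn=30):
    return [c for c in cv2.findContours(mask.astype('uint8'),cv2.RETR_EXTERNAL,cv2.CHAIN_APPROX_NONE)[0] if cv2.contourArea(c)>=mn]
def grey(im): 
    h=cv2.cvtColor(im,cv2.COLOR_BGR2HSV); return (h[...,1]<70)&(h[...,2]>60)
E
python3 - <<'E'
from h import *
for n,roi in (("side",(190,90,270,310)),("scene",(130,100,310,200))):
    im=cv2.imread(f"pics/{n}0.png"); x,y,w,h=roi; g=np.zeros(im.shape[:2],bool); g[y:y+h,x:x+w]=grey(im)[y:y+h,x:x+w]
    dk=np.zeros_like(g); dk[y:y+h,x:x+w]=(im.max(2)<50)[y:y+h,x:x+w]
    print(n)
    for c in blobs(g,25):
        m=cv2.moments(c); p=plane(n,c[:,0],0.011); r=cv2.minAreaRect((p*1000).astype('float32'))
        print(' g',np.round([m['m10']/m['m00'],m['m01']/m['m00']],1),cv2.contourArea(c),cv2.boundingRect(c),np.round(r[0]),np.round(r[1]),round(r[2],1))
    for c in blobs(dk,80):
        m=cv2.moments(c); print(' dark',np.round([m['m10']/m['m00'],m['m01']/m['m00']],1),cv2.contourArea(c),cv2.boundingRect(c))
a=cv2.imread("pics/side0.png")[140:300,210:460]; b=cv2.imread("pics/scene0.png")[130:260,220:430]
cv2.imwrite("pics/c1.png",np.vstack([cv2.resize(a,(640,410),interpolation=2)[:300],cv2.resize(b,(640,300),interpolation=2)])[:600])
E
```

```text
side
 g [390.2 354.8] 4467.0 (343, 317, 99, 78) [ 546. -281.] [ 77. 128.] 80.7
 g [277.3 271.9] 157.0 (270, 265, 16, 15) [450. -78.] [27. 26.] 24.2
 g [333.8 246.4] 250.0 (326, 232, 17, 27) [565. -73.] [57. 29.] 61.9
 g [276.1 237.8] 704.5 (243, 216, 72, 42) [480.  -9.] [138.  40.] 2.6
 g [342.4 207.9] 81.0 (337, 203, 11, 11) [621.  -4.] [26. 20.] 59.7
 g [380.2 223.8] 649.0 (363, 200, 35, 42) [673. -65.] [80. 64.] 22.1
 g [238.8 208.5] 252.0 (231, 198, 17, 22) [438.  90.] [58. 28.] 77.8
 g [294.7 182.2] 218.5 (285, 175, 21, 15) [569. 105.] [41. 43.] 62.5
 g [341.6 168.8] 124.5 (334, 164, 16, 11) [676.  94.] [31. 33.] 62.4
 g [421.9 175. ] 1038.5 (405, 154, 35, 43) [822.  -0.] [133.  61.] 42.6
 g [249.  144.8] 2742.5 (200, 120, 102, 51) [529. 266.] [109. 223.] 84.4
 g [408.2 107. ] 958.5 (373, 90, 86, 38) [976. 229.] [190. 141.] 89.9
 dark [432.3 103.4] 539.0 (412, 90, 44, 29)
 dark [403.6 122.7] 2844.5 (339, 90, 121, 68)
scene
 g [420.7 276.4] 1273.5 (330, 245, 110, 55) [841. -66.] [221.  96.] 72.2
 g [180.6 254. ] 2660.5 (147, 222, 69, 67) [ 551. -280.] [ 76. 137.] 80.9
 g [399.3 244.3] 1639.0 (380, 218, 40, 54) [784.   8.] [ 62. 134.] 31.5
 g [320.2 223.4] 932.5 (301, 199, 37, 47) [650. -51.] [ 57. 130.] 38.1
 g [278.6 200.2] 223.5 (271, 184, 16, 29) [546. -67.] [29. 90.] 50.5
 g [376.1 188.3] 131.0 (368, 183, 17, 12) [655.  99.] [33. 38.] 39.1
 g [242.8 174.9] 62.5 (237, 172, 13, 7) [434. -74.] [26. 22.] 47.8
 g [284.7 175.3] 416.0 (260, 160, 52, 33) [488.  -9.] [143.  42.] 2.3
 g [340. 164.] 153.0 (331, 159, 19, 11) [542. 110.] [41. 41.] 47.9
 g [299.9 146.9] 174.5 (294, 138, 12, 19) [425.  92.] [27. 84.] 48.3
 g [384.5 141.2] 2002.0 (339, 117, 92, 51) [532. 267.] [110. 234.] 84.4
 dark [373.5 289.4] 1087.0 (336, 271, 77, 29)
 dark [374.9 197.6] 215.0 (364, 186, 24, 19)
 dark [243.6 182.2] 113.5 (235, 175, 17, 13)
 dark [339.4 173.7] 278.5 (327, 162, 26, 20)
 dark [175.1 104.3] 418.5 (151, 100, 54, 11)
```

View pics/c1.png

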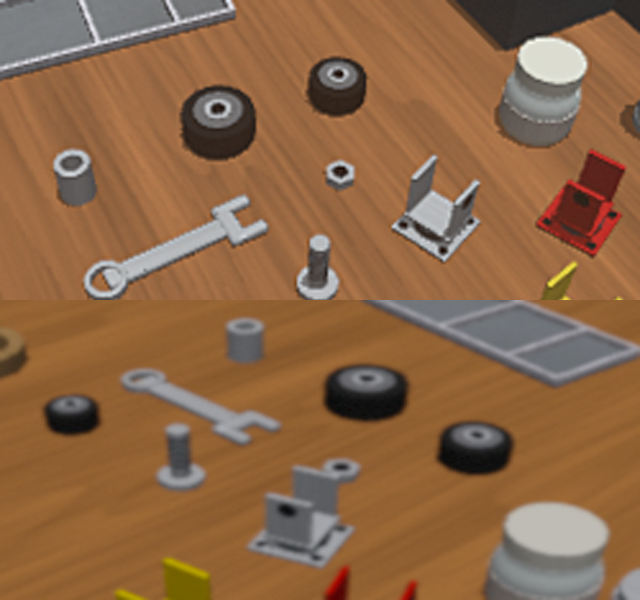

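The crop confirms the grey fork, at crop (437,210) from the side camera. It is clearly apart from the red and yellow ones. Wheels, stem and sleeve are as listed. Next I compute positions from the two views.

Run:
```python
from h import *
for k,a,b in (("large",(294.7,182.2),(340,164)),("mid",(341.6,168.8),(376.1,188.3)),("small",(277.3,271.9),(242.8,174.9)),("sleeveTop",(238.5,203.7),(300.4,141.7)),("stemTop",(334.6,234.1),(278.4,185.5)),("flange",(333.8,250.2),(279.4,207.1)),("nut",(342.4,207.9),(331,203))):
    p,m=tri(("side",a),("scene",b)); print(k,np.round(p*1000),round(m*1000,1))
s=np.array([(393,223),(445,258),(480,222)])/2.56+[210,140]
c=np.array([(250,246),(325,262),(353,228)])/[3.048,2.308]+[220,130]
for n,q in(("side",s),("scene",c)):
    p=plane(n,q,.004)*1000; e=np.diff(p,axis=0); print(n,np.round(p).tolist(),'centre',np.round((p[0]+p[2])/2),'edges',np.hypot(*e.T).round(),np.degrees(np.arctan2(e[:,1],e[:,0])).round(1))
for n,q in(("side",np.array([(435,157),(412,182),(478,182),(455,210)])/2.56+[210,140]),("scene",np.array([(265,195),(312,203),(293,167),(338,175)])/[3.048,2.308]+[220,130])):
    print(n,'legs',plane(n,q,.056).round(3).tolist())
```

```text
large [561.  89.  29.] 0.6
mid [668.  81.  26.] 1.0
small [449. -84.  23.] 0.8
sleeveTop [439.  83.  33.] 1.3
stemTop [561. -78.  53.] 1.5
flange [562. -78.   2.] 0.2
nut [624.  -0.   7.] 1.3
side [[637.0, -60.0], [654.0, -104.0], [696.0, -89.0]] centre [667. -74.] edges [48. 45.] [-69.5  20. ]
scene [[655.0, -102.0], [697.0, -82.0], [681.0, -43.0]] centre [668. -73.] edges [46. 42.] [ 25.5 112.3]
side legs [[0.671, -0.054], [0.644, -0.066], [0.685, -0.088], [0.656, -0.101]]
scene legs [[0.662, -0.096], [0.686, -0.083], [0.648, -0.062], [0.673, -0.05]]
```

```bash
cat > g.py <<'E'
import sys; from h import *
s=observe(); R=s['orientation']; p=s['tool_pos']
yaw=np.degrees(np.arctan2(R[1,1],R[0,1])); print('t',round(s['time_s'],2),'pos',p.round(4),'yaw',round(yaw,1),'q7',round(s['q'][6],2),'gap',round(s['finger_gap'],4),'F',s['wrist_force'].round(1))
a=list(map(float,sys.argv[1:]))
for i in range(0,len(a),4):
    d=R.T@(np.array(a[i:i+3])-p); t=(yaw-a[i+3]+90)%180-90
    print(a[i:i+4],'->',d.round(4),'turn',round(t,1))
E
python3 g.py .561 .089 .12 84 .561 .089 .012 84
```

```text
t 0.15 pos [0.2929 0.5798 0.1996] yaw 63.2 q7 -0.06 gap 0.0868 F [-0.6  0.3  0.6]
[0.561, 0.089, 0.12, 84.0] -> [-0.4606 -0.3171  0.08  ] turn -20.8
[0.561, 0.089, 0.012, 84.0] -> [-0.4606 -0.317   0.188 ] turn -20.8
```

Emit:
{"fn": "drive_tool", "kwargs": {"moves": [-0.04, -0.03, 0, 0, -1, -0.09, -0.06, 0, -3, -1, -0.14, -0.1, 0.01, -6, -1, -0.19, -0.13, 0.02, -9, -1, -0.24, -0.165, 0.03, -12, -1, -0.29, -0.2, 0.04, -15, -1, -0.34, -0.235, 0.05, -18, -1, -0.39, -0.27, 0.06, -20.8, -1]}}

```text
time_s: 1.15
tool_pos: [0.52, 0.1615, 0.14]
orientation: [[-0.995, 0.103, 0.0], [0.103, 0.995, 0.0], [-0.0, 0.0, -1.0]]
wrist_force: [1.2, 0.7, -0.4]
finger_gap: 0.0869
finger_force: 0.0
```

```bash
python3 - <<'E'
from h import *
s=observe(); im=imaging.grab_frame("wrist"); cv2.imwrite("pics/w1.png",im); np.savez("w1.npz",o=s['orientation'],p=s['tool_pos'])
E
python3 g.py .561 .089 .12 84 .561 .089 .012 84
```

```text
t 1.2 pos [0.523  0.1519 0.1389] yaw 83.7 q7 1.14 gap 0.0871 F [ 2.2 -7.9 -0.7]
[0.561, 0.089, 0.12, 84.0] -> [-0.0446 -0.0583  0.0192] turn -0.3
[0.561, 0.089, 0.012, 84.0] -> [-0.0444 -0.0578  0.1272] turn -0.3
```

View pics/w1.png

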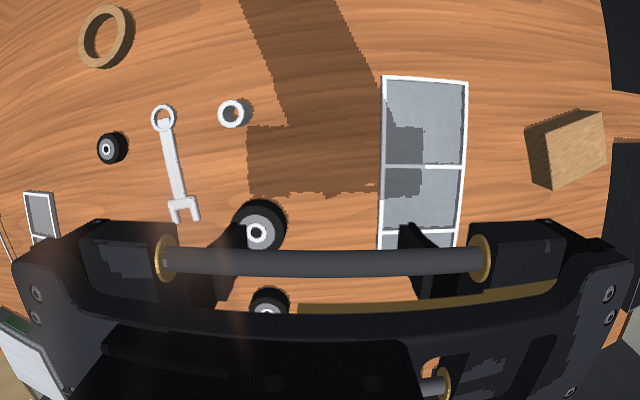

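The wrist view shows the large wheel hub at (257,232), the sleeve at (235,113) and the small wheel at (108,148). tray_three has near corners at (383,76) and (467,84), and its dividers are at rows ~166 and ~232.

Run:
```python
from h import *
d=np.load("w1.npz"); s=dict(orientation=d['o'],tool_pos=d['p'])
for k,uv,z in(("corners+dividers",[(383,75),(468,83),(382,166),(463,167),(379,231)],.011),("large",[(257,232)],.028),("sleeve",[(235,113)],.036),("small",[(109,148.5)],.022)):
    print(k,(plane("wrist",uv,z,s)*1000).round().tolist())
```

```text
corners+dividers [[415.0, 235.0], [425.0, 330.0], [508.0, 226.0], [517.0, 319.0], [580.0, 219.0]]
large [[561.0, 90.0]]
sleeve [[438.0, 88.0]]
small [[448.0, -80.0]]
```

Emit:
{"fn": "drive_tool", "kwargs": {"moves": [-0.04, -0.06, 0.02, 0, -1, -0.05, -0.07, 0.03, 0, -1, -0.05, -0.07, 0.06, 0, -1, -0.05, -0.07, 0.09, 0, -1, -0.05, -0.07, 0.11, 0, -1, -0.05, -0.07, 0.126, 0, -1, -0.05, -0.07, 0.126, 0, -1, -0.05, -0.07, 0.126, 0, -1]}}

```text
time_s: 2.2
tool_pos: [0.5624, 0.0886, 0.015]
orientation: [[-0.995, 0.105, 0.001], [0.105, 0.995, 0.0], [-0.001, 0.0, -1.0]]
wrist_force: [0.3, 0.6, 0.6]
finger_gap: 0.087
finger_force: 0.0
```

```bash
python3 g.py .561 .089 .013 84 .465 .279 .09 84
```

```text
t 2.2 pos [0.5624 0.0886 0.015 ] yaw 84.0 q7 1.35 gap 0.087 F [0.3 0.6 0.6]
[0.561, 0.089, 0.013, 84.0] -> [0.0014 0.0003 0.002 ] turn -0.0
[0.465, 0.279, 0.09, 84.0] -> [ 0.1167  0.1792 -0.0751] turn -0.0
```

Emit:
{"fn": "drive_tool", "kwargs": {"moves": [0.001, 0, 0.003, 0, -1, 0.001, 0, 0.003, 0, 1, 0.001, 0, 0.003, 0, 1, 0.001, 0, 0.003, 0, 1, 0.001, 0, 0.003, 0, 1, 0.001, 0, 0.003, 0, 1, 0.001, 0, 0.003, 0, 1, 0.001, 0, 0.003, 0, 1]}}

```text
time_s: 3.2
tool_pos: [0.5608, 0.0885, 0.0113]
orientation: [[-0.995, 0.105, -0.0], [0.105, 0.995, -0.0], [0.0, -0.0, -1.0]]
wrist_force: [-0.3, 0.4, 0.3]
finger_gap: 0.0254
finger_force: 0.0
```

```bash
python3 g.py .466 .2785 .09 84 .466 .2785 .014 84
```

```text
t 3.2 pos [0.5608 0.0885 0.0113] yaw 84.0 q7 1.35 gap 0.0254 F [-0.3  0.4  0.3]
[0.466, 0.2785, 0.09, 84.0] -> [ 0.1142  0.179  -0.0787] turn -0.0
[0.466, 0.2785, 0.014, 84.0] -> [ 0.1142  0.179  -0.0027] turn -0.0
```

Run:
```python
from h import *
a=imaging.grab_frame("side")[130:290,200:440]; b=imaging.grab_frame("scene")[100:260,220:460]
cv2.imwrite("pics/c2.png",cv2.resize(np.hstack([a,b]),(800,267),interpolation=2)); 
cv2.imwrite("pics/w2.png",imaging.grab_frame("wrist"))
s=observe();print(s['finger_gap'],s['finger_force'],s['tool_pos'])
```

```text
0.013092106738743139 0.0 [0.56086002 0.08851721 0.01125915]
```

View pics/c2.png

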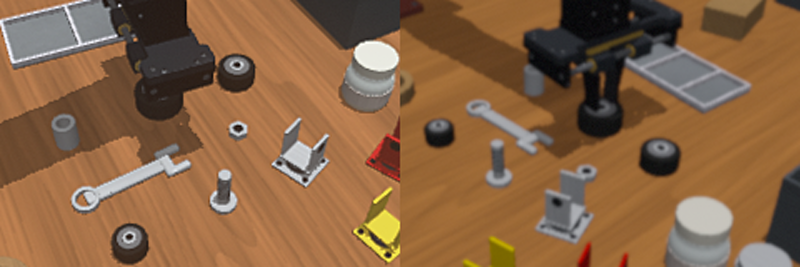

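View pics/w2.png

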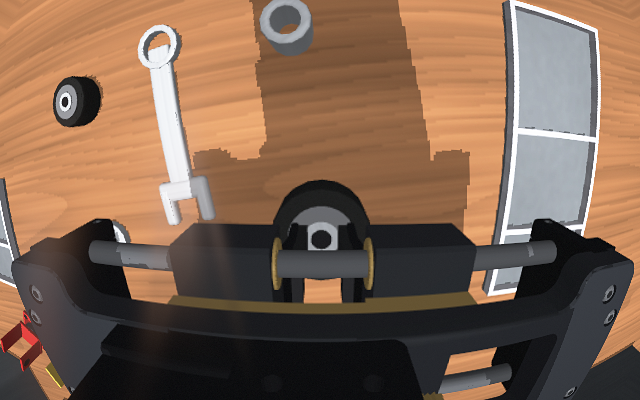

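Run:
```python
from h import *
s=observe(); print(s['q'],s['tool_pos'])
print(plane("wrist",[(321,237)],.028,s), plane("wrist",[(287,25)],.036,s), plane("wrist",[(65,102)],.022,s))
# project finger tips expected pixel of TCP
H=imaging.camera_model("wrist"); E=H['hand_eye']
for z in (0,-.019,-.035):
    c=np.linalg.inv(E)@np.r_[0,0,z,1]; th=np.arctan2(np.hypot(c[0],c[1]),c[2]); u=c[:2]/np.hypot(*c[:2])*th*H['fx']+[H['cx'],H['cy']]; print(z,u.round(1))
a=imaging.grab_frame("side")
cv2.imwrite("pics/c3.png",np.hstack([cv2.resize(a[100:220,240:360],(400,400),interpolation=2),cv2.resize(imaging.grab_frame("scene")[90:210,290:410],(400,400),interpolation=2)]))
```

```text
[-0.52375865  0.35449467  0.34228334  1.88259707 -0.1459476   0.92866037
  1.35253713] [0.56086002 0.08851721 0.01125915]
[[0.56033846 0.08872287]] [[0.4411373 0.0838808]] [[ 0.44804966 -0.08526336]]
0 [320.9 227.7]
-0.019 [320.7 239.4]
-0.035 [320.6 251.1]
```

View pics/c3.png

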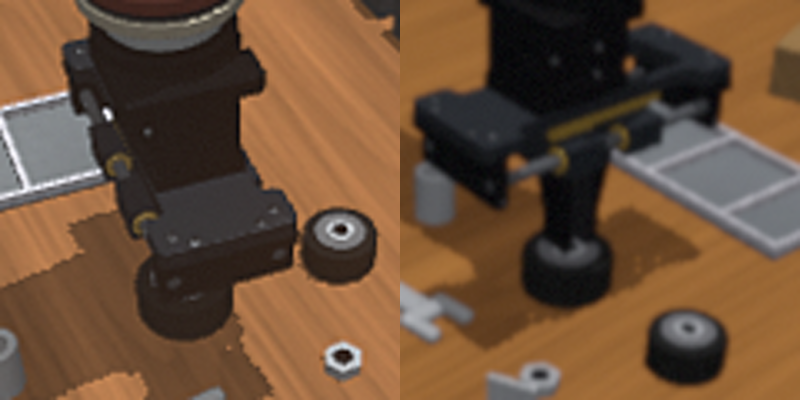

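The fingers closed at wheel-top level, although TCP z reads 0.011. I'll lift with the fingers shut and check the actual tip position against the reported TCP.

Emit:
{"fn": "drive_tool", "kwargs": {"moves": [0, 0, -0.02, 0, 1, 0, 0, -0.05, 0, 1, 0, 0, -0.08, 0, 1, 0, 0, -0.1, 0, 1, 0, 0, -0.1, 0, 1, 0, 0, -0.1, 0, 1, 0, 0, -0.1, 0, 1, 0, 0, -0.1, 0, 1]}}

```text
time_s: 4.45
tool_pos: [0.5604, 0.0884, 0.1105]
orientation: [[-0.995, 0.105, -0.001], [0.105, 0.995, -0.001], [0.001, -0.001, -1.0]]
wrist_force: [-0.1, 0.5, -0.2]
finger_gap: 0.0006
finger_force: 0.0
```

Run:
```python
from h import *
s=observe(); p=s['tool_pos']; print(p,s['finger_gap'],s['wrist_force'])
out=[]
for n,ctr in(("scene",None),("side",None)):
    c=imaging.camera_model(n); im=imaging.grab_frame(n)
    q=[]
    for dz in (0,.02,.04):
        v=c['rotation'].T@(p+[0,0,dz]-c['origin']); q.append((v[0]/v[2]*c['fx']+c['cx'],v[1]/v[2]*c['fy']+c['cy']))
    print(n,np.round(q,1)); u,v=map(int,q[0]); cr=cv2.resize(im[v-50:v+50,u-50:u+50],(400,400),interpolation=2)
    cr=cv2.convertScaleAbs(cr,alpha=2.2,beta=20)
    for a,b in q: cv2.circle(cr,(int((a-u+50)*4),int((b-v+50)*4)),3,(0,255,0),-1)
    out.append(cr)
cv2.imwrite("pics/c4.png",np.hstack(out))
```

```text
[0.56042407 0.0883949  0.1104768 ] 0.00059622516138648 [-0.06897569  0.48773847 -0.18301511]
scene [[341.4 129.8]
 [341.8 120.8]
 [342.3 111.5]]
side [[292.  152.2]
 [291.4 144. ]
 [290.7 135.4]]
```

View pics/c4.png

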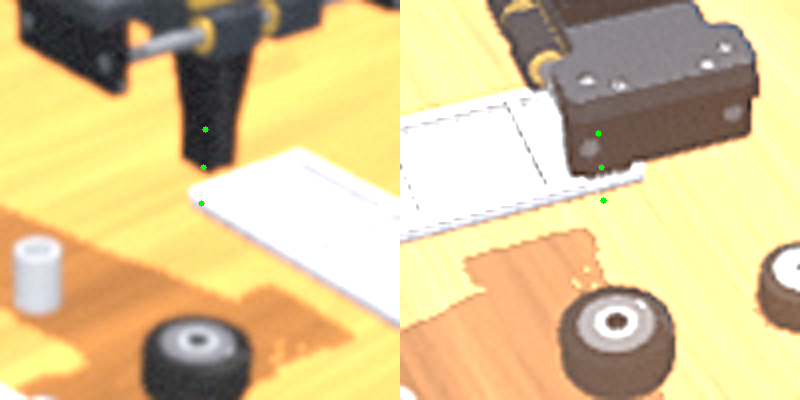

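Both views put the real fingertips about 20 mm above the reported TCP: the scene tip is at crop (205,168), on the +20 mm dot. From here on I use tip z = reported z + 0.020. The wheel has not moved.

Emit:
{"fn": "drive_tool", "kwargs": {"moves": [0, 0, 0, 0, -0.8, 0, 0, 0.02, 0, -0.8, 0, 0, 0.04, 0, -0.8, 0, 0, 0.06, 0, -0.8, 0, 0, 0.07, 0, -0.8, 0, 0, 0.07, 0, -0.8, 0, 0, 0.07, 0, -0.8, 0, 0, 0.07, 0, -0.8]}}

```text
time_s: 5.55
tool_pos: [0.5614, 0.0887, 0.042]
orientation: [[-0.995, 0.105, 0.001], [0.105, 0.995, 0.0], [-0.001, 0.001, -1.0]]
wrist_force: [-0.2, 0.2, 0.3]
finger_gap: 0.072
finger_force: 0.0
```

Emit:
{"fn": "drive_tool", "kwargs": {"moves": [0, 0, 0, 0, -0.8, 0, 0, 0.02, 0, -0.8, 0, 0, 0.04, 0, -0.8, 0, 0, 0.05, 0, -0.8, 0, 0, 0.051, 0, -0.8, 0, 0, 0.051, 0, 1, 0, 0, 0.051, 0, 1, 0, 0, 0.051, 0, 1]}}

```text
time_s: 6.55
tool_pos: [0.5613, 0.0885, -0.0091]
orientation: [[-0.995, 0.105, 0.001], [0.105, 0.995, 0.0], [-0.001, 0.0, -1.0]]
wrist_force: [-0.9, -0.2, 3.0]
finger_gap: 0.0589
finger_force: 30.0
```

```bash
python3 g.py .466 .2785 .07 84 .466 .2785 -.006 84
```

```text
t 6.55 pos [ 0.5613  0.0885 -0.0091] yaw 84.0 q7 1.36 gap 0.0589 F [-0.9 -0.2  3. ]
[0.466, 0.2785, 0.07, 84.0] -> [ 0.1146  0.179  -0.0792] turn -0.0
[0.466, 0.2785, -0.006, 84.0] -> [ 0.1146  0.1789 -0.0032] turn -0.0
```

Emit:
{"fn": "drive_tool", "kwargs": {"moves": [0, 0, -0.03, 0, 1, 0.01, 0.015, -0.06, 0, 1, 0.035, 0.05, -0.07, 0, 1, 0.06, 0.09, -0.07, 0, 1, 0.085, 0.13, -0.07, 0, 1, 0.105, 0.165, -0.06, 0, 1, 0.1145, 0.179, -0.045, 0, 1, 0.1145, 0.179, -0.04, 0, 1]}}

```text
time_s: 7.55
tool_pos: [0.4645, 0.2786, 0.029]
orientation: [[-0.995, 0.103, -0.002], [0.103, 0.995, -0.001], [0.002, -0.002, -1.0]]
wrist_force: [0.4, -0.5, -1.2]
finger_gap: 0.0594
finger_force: 30.0
```

```bash
python3 g.py .466 .2785 -.005 84
python3 - <<'E'
from h import *
cv2.imwrite("pics/w5.png",imaging.grab_frame("wrist"))
E
```

```text
t 7.55 pos [0.4645 0.2786 0.029 ] yaw 84.1 q7 0.91 gap 0.0594 F [ 0.4 -0.5 -1.2]
[0.466, 0.2785, -0.005, 84.0] -> [-0.0015  0.0001  0.034 ] turn 0.1
```

View pics/w5.png

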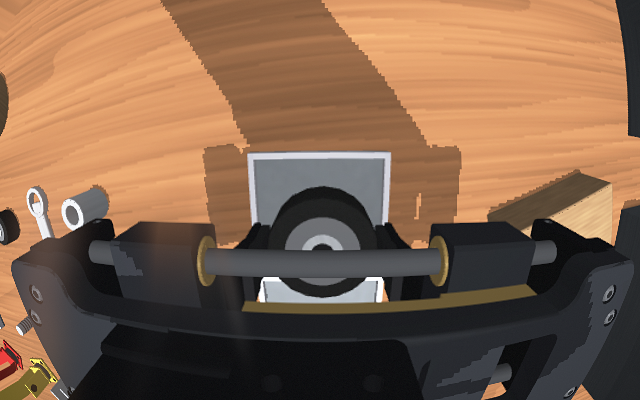

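The held wheel is centred over the widest cell (tray near edge row 153, x 248–390, wheel x 272–375). Next I lower and release.

Emit:
{"fn": "drive_tool", "kwargs": {"moves": [0, 0, 0.015, 0, 1, 0, 0, 0.028, 0, 1, 0, 0, 0.036, 0, 1, 0, 0, 0.036, 0, 1, 0, 0, 0.036, 0, -0.8, 0, 0, 0.036, 0, -0.8, 0, 0, 0.01, 0, -0.8, 0, 0, -0.03, 0, -0.8]}}

```text
time_s: 8.6
tool_pos: [0.4649, 0.2781, 0.0602]
orientation: [[-0.995, 0.104, -0.002], [0.104, 0.995, -0.001], [0.001, -0.002, -1.0]]
wrist_force: [-0.8, 0.7, -0.2]
finger_gap: 0.0779
finger_force: 0.0
```

```bash
python3 g.py .44 .084 .04 84 .44 .084 -.008 84
```

```text
t 8.6 pos [0.4649 0.2781 0.0602] yaw 84.0 q7 0.9 gap 0.0779 F [-0.8  0.7 -0.2]
[0.44, 0.084, 0.04, 84.0] -> [ 0.0045 -0.1956  0.0205] turn 0.0
[0.44, 0.084, -0.008, 84.0] -> [ 0.0044 -0.1955  0.0685] turn 0.0
```

Emit:
{"fn": "drive_tool", "kwargs": {"moves": [0, -0.03, -0.01, 0, -0.3, 0.002, -0.08, -0.01, 0, -0.3, 0.004, -0.13, -0.01, 0, -0.3, 0.0045, -0.175, 0, 0, -0.3, 0.0045, -0.195, 0.02, 0, -0.3, 0.0045, -0.195, 0.045, 0, -0.3, 0.0045, -0.195, 0.065, 0, -0.3, 0.0045, -0.195, 0.068, 0, -0.3]}}

```text
time_s: 9.6
tool_pos: [0.4401, 0.0847, -0.0085]
orientation: [[-0.995, 0.105, -0.002], [0.105, 0.995, -0.001], [0.002, -0.001, -1.0]]
wrist_force: [-0.5, -0.6, -0.1]
finger_gap: 0.0561
finger_force: 0.0
```

Emit:
{"fn": "drive_tool", "kwargs": {"moves": [0, 0, 0, 0, 1, 0, 0, 0, 0, 1, 0, 0, 0, 0, 1, 0, 0, 0, 0, 1, 0, 0, 0, 0, 1, 0, 0, 0, 0, 1, 0, 0, -0.03, 0, 1, 0, 0, -0.065, 0, 1]}}

```text
time_s: 10.6
tool_pos: [0.44, 0.0849, 0.0575]
orientation: [[-0.995, 0.105, -0.002], [0.105, 0.995, -0.001], [0.002, -0.001, -1.0]]
wrist_force: [0.4, 0.3, -0.1]
finger_gap: 0.0271
finger_force: 30.0
```

```bash
python3 g.py .6115 .2645 .06 84 .6115 .2645 -.005 84
```

```text
t 10.6 pos [0.44   0.0849 0.0575] yaw 84.0 q7 1.2 gap 0.0271 F [ 0.4  0.3 -0.1]
[0.6115, 0.2645, 0.06, 84.0] -> [-0.1517  0.1966 -0.003 ] turn -0.0
[0.6115, 0.2645, -0.005, 84.0] -> [-0.1519  0.1967  0.062 ] turn -0.0
```

Emit:
{"fn": "drive_tool", "kwargs": {"moves": [-0.02, 0.025, 0, 0, 1, -0.05, 0.065, 0, 0, 1, -0.08, 0.105, 0, 0, 1, -0.11, 0.145, 0, 0, 1, -0.14, 0.18, 0.005, 0, 1, -0.152, 0.1965, 0.02, 0, 1, -0.152, 0.1965, 0.035, 0, 1, -0.152, 0.1965, 0.035, 0, 1]}}

```text
time_s: 11.6
tool_pos: [0.6108, 0.263, 0.0203]
orientation: [[-0.994, 0.105, -0.003], [0.105, 0.994, -0.002], [0.003, -0.003, -1.0]]
wrist_force: [-0.1, 0.0, -0.8]
finger_gap: 0.0276
finger_force: 30.0
```

```bash
python3 g.py .6115 .2645 -.005 84
python3 - <<'E'
from h import *
s=observe(); im=imaging.grab_frame("wrist"); cv2.imwrite("pics/w6.png",im)
E
```

```text
t 11.6 pos [0.6108 0.263  0.0203] yaw 84.0 q7 1.12 gap 0.0276 F [-0.1  0.  -0.8]
[0.6115, 0.2645, -0.005, 84.0] -> [-0.0007  0.0016  0.0253] turn -0.0
```

View pics/w6.png

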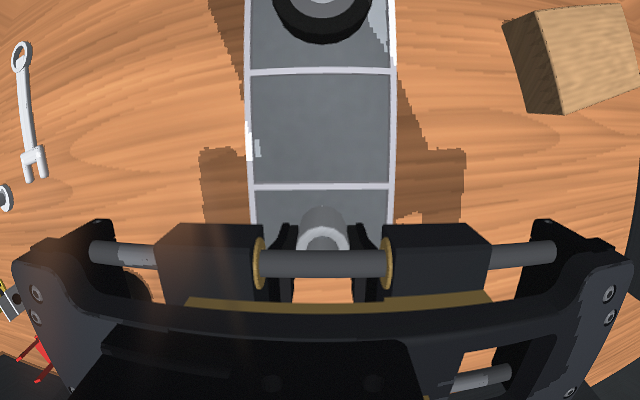

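The sleeve is over the last cell. The dividers are at rows 71 and 187, and the large wheel is in its cell. I'll check tray offsets from these.

Run:
```python
from h import *
s=observe()
p=plane("wrist",[(320,71),(320,187),(249,187),(393,186)],.011,s)
u=np.array([np.cos(np.radians(-5.6)),np.sin(np.radians(-5.6))]); v=np.array([-u[1],u[0]])
for q in p: d=(q-s['tool_pos'][:2]); print((d@u*1000).round(1),(d@v*1000).round(1))
```

```text
-98.3 0.4
-24.1 -0.4
-24.6 -47.3
-24.5 47.7
```

Emit:
{"fn": "drive_tool", "kwargs": {"moves": [-0.001, 0, 0.012, 0, 1, -0.001, 0, 0.024, 0, 1, -0.001, 0, 0.026, 0, 1, -0.001, 0, 0.026, 0, 1, -0.001, 0, 0.026, 0, -0.2, -0.001, 0, 0.026, 0, -0.2, -0.001, 0, 0.0, 0, -0.2, -0.001, 0, -0.05, 0, -0.2]}}

```text
time_s: 12.65
tool_pos: [0.612, 0.2639, 0.071]
orientation: [[-0.995, 0.104, -0.004], [0.104, 0.995, -0.002], [0.003, -0.003, -1.0]]
wrist_force: [1.8, 0.5, 0.0]
finger_gap: 0.0511
finger_force: 0.0
```

```bash
python3 g.py .667 -.074 .075 112 .667 -.074 .006 112
```

```text
t 12.65 pos [0.612  0.2639 0.071 ] yaw 84.0 q7 1.11 gap 0.0511 F [1.8 0.5 0. ]
[0.667, -0.074, 0.075, 112.0] -> [-0.09   -0.3304 -0.0035] turn -28.0
[0.667, -0.074, 0.006, 112.0] -> [-0.0902 -0.3302  0.0655] turn -28.0
```

Emit:
{"fn": "drive_tool", "kwargs": {"moves": [-0.01, -0.03, -0.01, -3, -0.5, -0.023, -0.08, -0.01, -7, -0.5, -0.036, -0.13, -0.01, -11, -0.5, -0.049, -0.18, -0.01, -15, -0.5, -0.062, -0.23, -0.01, -19, -0.5, -0.076, -0.28, -0.01, -23, -0.5, -0.087, -0.32, -0.01, -27, -0.5, -0.09, -0.33, -0.005, -28, -0.5]}}

```text
time_s: 13.65
tool_pos: [0.6688, -0.0778, 0.0778]
orientation: [[-0.929, -0.371, 0.001], [-0.371, 0.929, -0.002], [-0.0, -0.002, -1.0]]
wrist_force: [-0.0, 1.1, -0.6]
finger_gap: 0.0652
finger_force: 0.0
```

Emit:
{"fn": "drive_tool", "kwargs": {"moves": [0, 0, 0, 0, -0.5, 0, 0, 0, 0, -0.5, 0, 0, 0, 0, -0.5, 0, 0, 0, 0, -0.5, 0, 0, 0, 0, -0.5, 0, 0, 0, 0, -0.5, 0, 0, 0, 0, -0.5, 0, 0, 0, 0, -0.5]}}

```text
time_s: 14.65
tool_pos: [0.6685, -0.0732, 0.0773]
orientation: [[-0.927, -0.374, 0.0], [-0.374, 0.927, -0.0], [0.0, -0.0, -1.0]]
wrist_force: [0.8, -0.1, -0.1]
finger_gap: 0.0658
finger_force: 0.0
```

```bash
python3 g.py .667 -.074 .008 112
python3 - <<'E'
from h import *
a=imaging.grab_frame("scene")[90:270,220:460]; b=imaging.grab_frame("wrist")[200:400,150:500]
cv2.imwrite("pics/c7.png",np.hstack([cv2.resize(a,(400,300),interpolation=2),cv2.resize(b,(400,300))]))
E
```

```text
t 14.65 pos [ 0.6685 -0.0732  0.0773] yaw 112.0 q7 2.12 gap 0.0658 F [ 0.8 -0.1 -0.1]
[0.667, -0.074, 0.008, 112.0] -> [ 0.0017 -0.0002  0.0693] turn -0.0
```

View pics/c7.png

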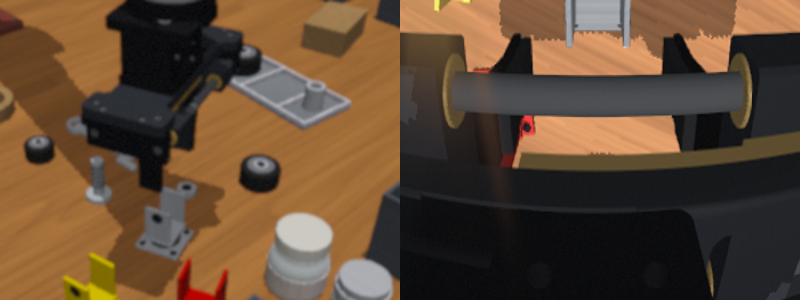

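Sleeve and wheel sit in the tray, and the grey fork's legs are centred between the fingers in the wrist crop (legs x 568 and 628, fingers 515 and 685). Next I descend and grip.

Emit:
{"fn": "drive_tool", "kwargs": {"moves": [0.0015, 0, 0.02, 0, -0.5, 0.0015, 0, 0.045, 0, -0.5, 0.0015, 0, 0.062, 0, -0.5, 0.0015, 0, 0.069, 0, -0.5, 0.0015, 0, 0.069, 0, 1, 0.0015, 0, 0.069, 0, 1, 0.0015, 0, 0.069, 0, 1, 0.0015, 0, 0.069, 0, 1]}}

```text
time_s: 15.75
tool_pos: [0.6676, -0.0737, 0.009]
orientation: [[-0.927, -0.375, 0.001], [-0.375, 0.927, -0.0], [-0.001, -0.0, -1.0]]
wrist_force: [-0.0, 0.1, 3.2]
finger_gap: 0.0394
finger_force: 30.0
```

```bash
python3 g.py .549 .2705 .08 84 .549 .2705 .012 84
```

```text
t 15.75 pos [ 0.6676 -0.0737  0.009 ] yaw 112.0 q7 2.14 gap 0.0394 F [-0.   0.1  3.2]
[0.549, 0.2705, 0.08, 84.0] -> [-0.019   0.3635 -0.0711] turn 28.0
[0.549, 0.2705, 0.012, 84.0] -> [-0.0189  0.3636 -0.0031] turn 28.0
```

Emit:
{"fn": "drive_tool", "kwargs": {"moves": [0, 0, -0.04, 0, 1, 0, 0.01, -0.075, 0, 1, -0.003, 0.05, -0.085, 4, 1, -0.006, 0.1, -0.085, 9, 1, -0.009, 0.15, -0.085, 14, 1, -0.012, 0.2, -0.085, 19, 1, -0.015, 0.25, -0.085, 24, 1, -0.018, 0.3, -0.085, 28, 1]}}

```text
time_s: 16.75
tool_pos: [0.5706, 0.2127, 0.0933]
orientation: [[-0.994, 0.107, 0.0], [0.107, 0.994, 0.0], [-0.0, 0.0, -1.0]]
wrist_force: [-0.0, -0.5, -2.3]
finger_gap: 0.0401
finger_force: 30.0
```

Emit:
{"fn": "drive_tool", "kwargs": {"moves": [0.028, 0.03, 0, 0, 1, 0.03, 0.05, 0.01, 0, 1, 0.03, 0.054, 0.02, 0, 1, 0.03, 0.054, 0.03, 0, 1, 0.03, 0.054, 0.03, 0, 1, 0.03, 0.054, 0.03, 0, 1, 0.03, 0.054, 0.03, 0, 1, 0.03, 0.054, 0.03, 0, 1]}}

```text
time_s: 17.75
tool_pos: [0.5475, 0.268, 0.0636]
orientation: [[-0.994, 0.105, 0.0], [0.105, 0.994, 0.0], [-0.0, 0.0, -1.0]]
wrist_force: [-0.1, 0.6, -1.7]
finger_gap: 0.0399
finger_force: 30.0
```

```bash
python3 g.py .549 .2705 .012 84.4
```

```text
t 17.75 pos [0.5475 0.268  0.0636] yaw 84.0 q7 1.03 gap 0.0399 F [-0.1  0.6 -1.7]
[0.549, 0.2705, 0.012, 84.4] -> [-0.0012  0.0026  0.0516] turn -0.4
```

Emit:
{"fn": "drive_tool", "kwargs": {"moves": [-0.001, 0.0025, 0.02, 0, 1, -0.001, 0.0025, 0.04, 0, 1, -0.001, 0.0025, 0.051, 0, 1, -0.001, 0.0025, 0.051, 0, 1, -0.001, 0.0025, 0.051, 0, -0.4, -0.001, 0.0025, 0.051, 0, -0.4, -0.001, 0.0025, 0.04, 0, -0.4, -0.001, 0.0025, 0.0, 0, -0.4]}}

```text
time_s: 18.75
tool_pos: [0.5471, 0.2697, 0.0625]
orientation: [[-0.995, 0.105, -0.003], [0.105, 0.995, -0.002], [0.003, -0.003, -1.0]]
wrist_force: [0.7, 0.3, 0.3]
finger_gap: 0.0601
finger_force: 0.0
```

```bash
python3 g.py .561 -.078 .08 84 .561 -.078 -.006 84
```

```text
t 18.75 pos [0.5471 0.2697 0.0625] yaw 84.0 q7 1.03 gap 0.0601 F [0.7 0.3 0.3]
[0.561, -0.078, 0.08, 84.0] -> [-0.0501 -0.3444 -0.0168] turn 0.0
[0.561, -0.078, -0.006, 84.0] -> [-0.0504 -0.3442  0.0692] turn 0.0
```

Emit:
{"fn": "drive_tool", "kwargs": {"moves": [-0.004, -0.03, -0.015, 0, -0.05, -0.011, -0.08, -0.015, 0, -0.05, -0.018, -0.13, -0.015, 0, -0.05, -0.025, -0.18, -0.015, 0, -0.05, -0.033, -0.23, -0.015, 0, -0.05, -0.04, -0.28, -0.015, 0, -0.05, -0.047, -0.33, -0.015, 0, -0.05, -0.05, -0.344, -0.015, 0, -0.05]}}

```text
time_s: 19.75
tool_pos: [0.5622, -0.0811, 0.0794]
orientation: [[-0.994, 0.11, 0.001], [0.11, 0.994, -0.001], [-0.001, -0.001, -1.0]]
wrist_force: [0.0, 0.9, -0.2]
finger_gap: 0.0455
finger_force: 0.0
```

```bash
python3 g.py .561 -.078 -.005 84
python3 - <<'E'
from h import *
a=imaging.grab_frame("scene")[90:270,220:460]; b=imaging.grab_frame("wrist")
cv2.imwrite("pics/c8.png",np.hstack([cv2.resize(a,(400,300),interpolation=2),cv2.resize(b,(400,300))]))
E
```

```text
t 19.75 pos [ 0.5622 -0.0811  0.0794] yaw 83.7 q7 1.65 gap 0.0455 F [ 0.   0.9 -0.2]
[0.561, -0.078, -0.005, 84.0] -> [0.0017 0.003  0.0844] turn -0.3
```

View pics/c8.png

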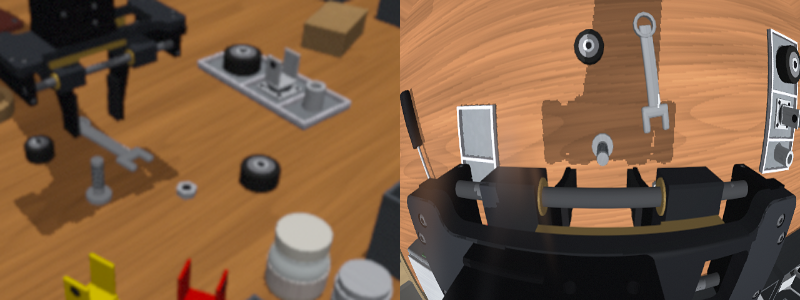

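Three items are in tray_three, and the stem is centred between the fingers. tray_two is at the left of the wrist view.

Emit:
{"fn": "drive_tool", "kwargs": {"moves": [0, 0, 0, 0, -0.05, 0, 0, 0.03, 0, -0.05, 0, 0, 0.06, 0, -0.05, 0, 0, 0.08, 0, -0.05, 0, 0, 0.082, 0, 1, 0, 0, 0.082, 0, 1, 0, 0, 0.082, 0, 1, 0, 0, 0.082, 0, 1]}}

```text
time_s: 20.85
tool_pos: [0.5629, -0.0771, -0.0029]
orientation: [[-0.995, 0.105, 0.001], [0.105, 0.995, -0.0], [-0.001, -0.0, -1.0]]
wrist_force: [0.1, -1.4, -1.2]
finger_gap: 0.014
finger_force: 7.7
```

```bash
python3 g.py .5805 -.2857 .08 80.7
```

```text
t 20.85 pos [ 0.5629 -0.0771 -0.0029] yaw 84.0 q7 1.69 gap 0.014 F [ 0.1 -1.4 -1.2]
[0.5805, -0.2857, 0.08, 80.7] -> [-0.0395 -0.2057 -0.0829] turn 3.3
```

Emit:
{"fn": "drive_tool", "kwargs": {"moves": [0, 0, 0, 0, 1, 0, 0, -0.03, 0, 1, 0, -0.01, -0.06, 0, 1, -0.009, -0.05, -0.075, 1, 1, -0.018, -0.1, -0.075, 2, 1, -0.028, -0.15, -0.075, 3, 1, -0.037, -0.195, -0.065, 3.3, 1, -0.0395, -0.206, -0.05, 3.3, 1]}}

```text
time_s: 21.85
tool_pos: [0.5792, -0.2901, 0.0462]
orientation: [[-0.986, 0.166, 0.0], [0.166, 0.986, -0.002], [-0.001, -0.002, -1.0]]
wrist_force: [-0.6, -0.2, -1.1]
finger_gap: 0.013
finger_force: 30.0
```

```bash
python3 g.py .5805 -.2857 .0 80.7;  python3 - <<'E'
from h import *
cv2.imwrite("pics/w9.png",imaging.grab_frame("wrist"))
s=observe(); np.savez("w9.npz",o=s['orientation'],p=s['tool_pos'])
E
```

```text
t 21.85 pos [ 0.5792 -0.2901  0.0462] yaw 80.4 q7 2.0 gap 0.013 F [-0.6 -0.2 -1.1]
[0.5805, -0.2857, 0.0, 80.7] -> [-0.0006  0.0046  0.0462] turn -0.3
```

View pics/w9.png

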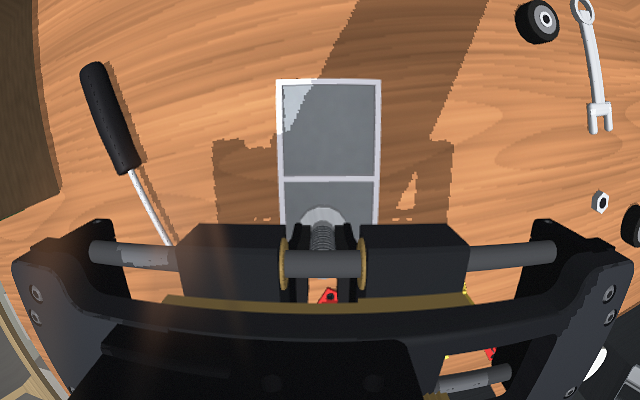

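Stem held over the narrower cell; the tray_two divider is at row 179 (x 283–378) and the near wall at row 82.

```bash
python3 - <<'E'
from h import *
d=np.load("w9.npz"); print(d['p'])
s=dict(tool_pos=np.array([.5792,-.2901,.0462]),orientation=d['o'])
a=np.radians(-9.3); u=np.array([np.cos(a),np.sin(a)]); v=np.array([-u[1],u[0]])
for n,s in(("during",s),("later",dict(tool_pos=d['p'],orientation=d['o']))):
  p=plane("wrist",[(281,179),(378,178),(278,82),(379,82)],.011,s); e=p[1]-p[0]; print('yaw of cross wall',np.degrees(np.arctan2(e[1],e[0]))-90)
  for q in p: d_=(q-s['tool_pos'][:2]); print(n,(d_@u*1000).round(1),(d_@v*1000).round(1),q.round(4))
E
python3 g.py
```

```text
[ 0.57809154 -0.28884149  0.04354714]
yaw of cross wall -8.906199517984433
during -24.6 -29.2 [ 0.5502 -0.3149]
during -25.1 41.8 [ 0.5612 -0.2448]
during -94.7 -29.9 [ 0.4809 -0.3043]
during -94.7 41.4 [ 0.4924 -0.234 ]
yaw of cross wall -8.906199517984447
later -25.1 -28.8 [ 0.5487 -0.3132]
later -25.6 41.3 [ 0.5595 -0.244 ]
later -94.4 -29.5 [ 0.4802 -0.3027]
later -94.4 40.9 [ 0.4915 -0.2332]
t 21.9 pos [ 0.5781 -0.2888  0.0435] yaw 80.5 q7 2.01 gap 0.0133 F [-1.7 -0.1 -2.7]
```

Emit:
{"fn": "drive_tool", "kwargs": {"moves": [0, 0.001, 0, 0, 1, 0, 0.001, 0.02, 0, 1, 0, 0.001, 0.04, 0, 1, 0, 0.001, 0.0465, 0, 1, 0, 0.001, 0.0465, 0, 1, 0, 0.001, 0.0465, 0, -0.1, 0, 0.001, 0.0465, 0, -0.1, 0, 0.001, 0.0465, 0, -0.1]}}

```text
time_s: 22.9
tool_pos: [0.5801, -0.2849, -0.0005]
orientation: [[-0.987, 0.162, -0.0], [0.162, 0.987, -0.0], [0.0, -0.0, -1.0]]
wrist_force: [0.1, -0.3, -0.1]
finger_gap: 0.0352
finger_force: 0.0
```

Emit:
{"fn": "drive_tool", "kwargs": {"moves": [0, 0, 0, 0, -0.1, 0, 0, -0.03, 0, -0.1, 0, 0, -0.06, 0, -0.1, 0, 0, -0.075, 0, -0.3, 0, 0, -0.075, 0, -0.3, 0, 0, -0.075, 0, -0.3, 0, 0, -0.075, 0, -0.3, 0, 0, -0.075, 0, -0.3]}}

```text
time_s: 23.9
tool_pos: [0.5798, -0.2848, 0.074]
orientation: [[-0.987, 0.162, -0.001], [0.162, 0.987, 0.0], [0.001, 0.0, -1.0]]
wrist_force: [-0.5, -0.5, -0.6]
finger_gap: 0.0565
finger_force: 0.0
```

```bash
python3 g.py .448 -.084 .05 80.7 .448 -.084 -.011 80.7
```

```text
t 23.9 pos [ 0.5798 -0.2848  0.074 ] yaw 80.7 q7 1.99 gap 0.0565 F [-0.5 -0.5 -0.6]
[0.448, -0.084, 0.05, 80.7] -> [0.1625 0.1768 0.0242] turn -0.0
[0.448, -0.084, -0.011, 80.7] -> [0.1624 0.1768 0.0852] turn -0.0
```

Emit:
{"fn": "drive_tool", "kwargs": {"moves": [0.02, 0.022, 0, 0, -0.45, 0.055, 0.06, 0, 0, -0.45, 0.09, 0.098, 0, 0, -0.45, 0.125, 0.136, 0, 0, -0.45, 0.155, 0.168, 0, 0, -0.45, 0.1625, 0.177, 0.01, 0, -0.45, 0.1625, 0.177, 0.03, 0, -0.45, 0.1625, 0.177, 0.04, 0, -0.45]}}

```text
time_s: 24.9
tool_pos: [0.4481, -0.0845, 0.0338]
orientation: [[-0.987, 0.162, -0.001], [0.162, 0.987, -0.0], [0.001, -0.001, -1.0]]
wrist_force: [-0.3, -0.6, 0.3]
finger_gap: 0.0632
finger_force: 0.0
```

Emit:
{"fn": "drive_tool", "kwargs": {"moves": [0, 0, 0.015, 0, -0.45, 0, 0, 0.035, 0, -0.45, 0, 0, 0.044, 0, -0.45, 0, 0, 0.044, 0, -0.45, 0, 0, 0.044, 0, 1, 0, 0, 0.044, 0, 1, 0, 0, 0.044, 0, 1, 0, 0, 0.044, 0, 1]}}

```text
time_s: 25.9
tool_pos: [0.4487, -0.0839, -0.0089]
orientation: [[-0.987, 0.162, 0.001], [0.162, 0.987, 0.0], [-0.001, 0.0, -1.0]]
wrist_force: [-0.6, 0.8, 3.3]
finger_gap: 0.0367
finger_force: 30.0
```

```bash
python3 g.py .5212 -.2744 .05 80.7 .5212 -.2744 -.006 80.7
```

```text
t 25.9 pos [ 0.4487 -0.0839 -0.0089] yaw 80.7 q7 1.6 gap 0.0367 F [-0.6  0.8  3.3]
[0.5212, -0.2744, 0.05, 80.7] -> [-0.1024 -0.1762 -0.0589] turn -0.0
[0.5212, -0.2744, -0.006, 80.7] -> [-0.1023 -0.1762 -0.0029] turn -0.0
```

Emit:
{"fn": "drive_tool", "kwargs": {"moves": [0, 0, -0.03, 0, 1, -0.008, -0.015, -0.06, 0, 1, -0.032, -0.055, -0.065, 0, 1, -0.056, -0.095, -0.065, 0, 1, -0.08, -0.135, -0.065, 0, 1, -0.098, -0.167, -0.055, 0, 1, -0.1025, -0.176, -0.045, 0, 1, -0.1025, -0.176, -0.035, 0, 1]}}

```text
time_s: 26.9
tool_pos: [0.5207, -0.2743, 0.0249]
orientation: [[-0.987, 0.163, -0.001], [0.163, 0.987, 0.0], [0.001, -0.0, -1.0]]
wrist_force: [-0.7, 1.3, -1.5]
finger_gap: 0.0368
finger_force: 30.0
```

Emit:
{"fn": "drive_tool", "kwargs": {"moves": [-0.001, 0, 0, 0, 1, -0.001, 0, 0.015, 0, 1, -0.001, 0, 0.028, 0, 1, -0.001, 0, 0.031, 0, 1, -0.001, 0, 0.031, 0, 1, -0.001, 0, 0.031, 0, -0.4, -0.001, 0, 0.031, 0, -0.4, -0.001, 0, 0.031, 0, -0.4]}}

```text
time_s: 27.9
tool_pos: [0.5222, -0.2744, -0.0052]
orientation: [[-0.987, 0.162, 0.0], [0.162, 0.987, -0.0], [-0.0, -0.0, -1.0]]
wrist_force: [0.8, -0.2, 0.0]
finger_gap: 0.057
finger_force: 0.0
```

Emit:
{"fn": "drive_tool", "kwargs": {"moves": [0, 0, 0, 0, -0.4, 0, 0, -0.03, 0, -0.4, 0, 0, -0.07, 0, -0.4, 0.01, 0.05, -0.1, 0, -0.4, 0.02, 0.1, -0.13, 0, -0.4, 0.03, 0.15, -0.13, 0, -0.4, 0.03, 0.15, -0.13, 0, -0.4, 0.03, 0.15, -0.13, 0, -0.4]}}

```text
time_s: 28.9
tool_pos: [0.5167, -0.1219, 0.1248]
orientation: [[-0.987, 0.161, 0.0], [0.161, 0.987, -0.0], [-0.0, -0.0, -1.0]]
wrist_force: [-0.1, -0.7, 0.3]
finger_gap: 0.0609
finger_force: 0.0
```

```bash
python3 g.py
python3 - <<'E'
from h import *
a=imaging.grab_frame("side"); cv2.imwrite("pics/s10.png",a); b=imaging.grab_frame("scene"); cv2.imwrite("pics/sc10.png",b)
cv2.imwrite("pics/c10.png",np.vstack([np.hstack([cv2.resize(a[310:400,335:455],(400,300),interpolation=2),cv2.resize(b[215:290,140:240],(400,300),interpolation=2)]),np.hstack([cv2.resize(a[100:185,190:310],(400,300),interpolation=2),cv2.resize(b[100:175,335:435],(400,300),interpolation=2)])]))
E
```

```text
t 28.9 pos [ 0.5167 -0.1219  0.1248] yaw 80.7 q7 1.64 gap 0.0609 F [-0.1 -0.7  0.3]
```

View pics/c10.png

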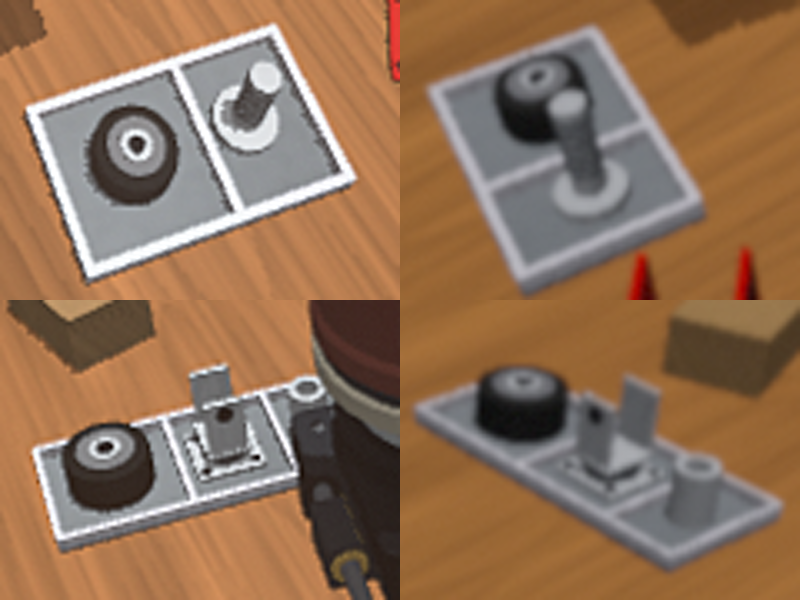

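All five items stand in their cells: small wheel and stem in tray_two (top row), large wheel, fork and sleeve in tray_three (bottom row). The stem looks a bit toward the divider, so I'll check margins numerically.

Run:
```python
from h import *
def fr(p,c,deg):
    a=np.radians(deg); R=np.array([[np.cos(a),-np.sin(a)],[np.sin(a),np.cos(a)]]); return ((np.asarray(p)[:2]-c)@R*1000).round(1)
T2=(np.array([.5469,-.2785]),-9.1); T3=(np.array([.5296,.2725]),-5.6)
for k,a,b,T in(("flange",(408.8,347.2),(184.2,262),T2),("small",(375.5,353.8),(174.5,233.75),T2),("large",(220.9,141.9),(365,120.5),T3),("sleeve",(281.8,124.9),(410,141.2),T3)):
    p,m=tri(("side",a),("scene",b)); print(k,p.round(4),round(m*1000,1),fr(p,*T))
q=np.array([(180,68),(235,212),(268,28),(353,180),(30,108),(90,278)])/(10/3)+[335,310]
for p in plane("side",q,.011): print('tray2 side corners',fr(p,*T2))
q=(np.array([(485,190),(648,125),(525,290),(703,212)])-[400,0])/4+[140,215]
for p in plane("scene",q,.011): print('tray2 scene corners',fr(p,*T2))
print('flange scene plane',fr(plane("scene",[(184.2,262)],.010)[0],*T2),'side',fr(plane("side",[(408.8,347.2)],.010)[0],*T2))
# fork plate corners z=.007, side: crop (190,478),(268,462),(258,412)
q=np.array([(193,478),(268,465),(260,412)])-[0,300]; q=q/[400/120,300/85]+[190,100]
print('fork',[fr(p,*T3) for p in plane("side",q,.007)])
q=(np.array([(566,462),(605,492),(663,468)])-[400,300])/4+[335,100]
print('fork sc',[fr(p,*T3) for p in plane("scene",q,.007)])
# middle wheel and wrench
for n,roi in(("side",(320,155,40,30)),("scene",(355,175,45,30)),("scene",(255,155,65,42))):
    im=cv2.imread({"side":"pics/s10.png","scene":"pics/sc10.png"}[n]);x,y,w,h=roi;g=np.zeros(im.shape[:2],bool);g[y:y+h,x:x+w]=grey(im)[y:y+h,x:x+w]
    for c in blobs(g): m=cv2.moments(c);print(n,round(m['m10']/m['m00'],1),round(m['m01']/m['m00'],1),cv2.contourArea(c))
```

```text
flange [ 0.5753 -0.2858  0.0094] 0.1 [29.2 -2.7]
small [ 0.5213 -0.2731  0.0254] 3.0 [-26.1   1.3]
large [0.4652 0.2785 0.032 ] 0.2 [-64.7  -0.3]
sleeve [0.6111 0.2675 0.0368] 2.2 [81.6  2.9]
tray2 side corners [11.6 29.3]
tray2 side corners [  6.9 -35.1]
tray2 side corners [59.4 33.6]
tray2 side corners [ 61.7 -39.4]
tray2 side corners [-60.8  34. ]
tray2 side corners [-62.2 -39.3]
tray2 scene corners [ 11.6 -34. ]
tray2 scene corners [12.3 34. ]
tray2 scene corners [ 70.7 -36.5]
tray2 scene corners [70.8 34.4]
flange scene plane [29.7 -2.8] side [29.  -2.9]
fork [array([-11.4, -22.6]), array([ 40.8, -29.7]), array([51.6, 26.3])]
fork sc [array([ -3.9, -15.6]), array([ 36.1, -22.3]), array([36.8, 27.2])]
scene 376.0 188.4 135.5
scene 284.8 175.5 425.5
```

Run:
```python
from h import *
c=np.array([.5469,-.2785]); a=np.radians(-9.1); u=np.array([np.cos(a),np.sin(a)]); v=np.array([-u[1],u[0]])
for n,f in(("side","s10"),("scene","sc10")):
    m=imaging.camera_model(n); im=cv2.cvtColor(cv2.imread(f"pics/{f}.png"),cv2.COLOR_BGR2GRAY)
    for y in (-12,-9,-6,-3):
        xs=np.arange(0,72,2); P=np.c_[c+np.outer(xs*1e-3,u)+v*y*1e-3,np.full(len(xs),.0105)]
        q=(P-m['origin'])@m['rotation']; uv=np.c_[q[:,0]/q[:,2]*m['fx']+m['cx'],q[:,1]/q[:,2]*m['fy']+m['cy']].astype('float32')
        print(n,y,cv2.remap(im,uv[None,:,0],uv[None,:,1],cv2.INTER_LINEAR)[0].tolist())
```

```text
side -12 [154, 154, 138, 134, 243, 249, 175, 148, 151, 130, 94, 158, 223, 227, 231, 232, 230, 231, 214, 171, 146, 144, 147, 146, 145, 145, 147, 141, 104, 110, 228, 245, 175, 140, 141, 145]
side -9 [155, 157, 123, 137, 245, 245, 170, 134, 111, 151, 227, 230, 229, 227, 227, 228, 227, 227, 227, 229, 212, 155, 143, 145, 145, 146, 147, 143, 103, 104, 235, 247, 181, 138, 142, 145]
side -6 [154, 157, 118, 84, 243, 250, 192, 105, 90, 209, 229, 227, 230, 212, 184, 181, 191, 224, 229, 227, 230, 204, 154, 145, 146, 148, 150, 131, 107, 100, 247, 248, 183, 139, 143, 144]
side -3 [153, 157, 133, 86, 244, 248, 171, 83, 186, 234, 233, 182, 158, 127, 105, 92, 86, 82, 114, 196, 226, 233, 185, 144, 148, 149, 150, 152, 120, 97, 246, 248, 187, 139, 145, 144]
scene -12 [119, 122, 134, 155, 170, 162, 140, 116, 109, 111, 116, 122, 133, 141, 146, 149, 149, 142, 134, 125, 115, 107, 109, 111, 114, 116, 117, 118, 128, 151, 168, 163, 137, 115, 104, 94]
scene -9 [112, 122, 136, 155, 169, 160, 136, 118, 114, 118, 132, 149, 161, 165, 168, 168, 167, 167, 165, 160, 148, 130, 109, 105, 107, 111, 113, 115, 125, 148, 168, 166, 142, 117, 106, 95]
scene -6 [103, 119, 132, 152, 164, 160, 139, 121, 118, 132, 150, 158, 162, 160, 158, 158, 159, 163, 167, 168, 164, 153, 132, 109, 102, 106, 112, 117, 125, 151, 169, 165, 139, 115, 106, 93]
scene -3 [94, 109, 122, 136, 146, 142, 119, 94, 93, 102, 110, 112, 108, 106, 107, 107, 120, 135, 152, 164, 167, 163, 151, 129, 109, 106, 110, 116, 128, 154, 172, 164, 138, 116, 104, 92]
```

The stem is at x ≈ 30 mm (allowed 24–46), and the fork, wheels and sleeve are well inside. The middle wheel and wrench have not moved.

```bash
python3 -c "
from workcell import job_done; print(job_done())"
```

```text
the job is handed in; nothing more can be done
None
```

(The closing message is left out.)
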